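# Turn a ratchet dividing wheel back to its stop

### The arm

A 7-joint arm with a two-finger parallel gripper is mounted at the origin on the work surface. World frame = base frame: x ahead of the robot, y to its left, z up, the work surface at z = 0. Lengths are in m, angles in rad, forces in N, time in s.
With the tool pointing down it reaches from about 0.4 to 0.875 m from the base axis. Payload 19.3 kg.
Tool frame: the origin (TCP) lies at the very end of the fingers, on their centre line; the grasp point (between the pads) lies 19 mm behind it; z points along the fingers, y is the line along which they close (so a half turn about z gives the same grasp; the last joint's range is limited). The gripper opens to 85 mm and grips with 20 to 120 N. Pads are 22 mm wide; open, the fingers measure 114 mm over their backs; the gripper's body (76 mm by 85 mm) begins 54 mm behind the grasp point. The pads swing forward as they close: fully open they stand 13 mm farther back than shut.
Start: joints at [1.113, 0.521, -0.036, 1.599, 0.021, 1.021, -0.113], TCP at [0.236, -0.579, 0.231] pointing down, gripper open.
Joint ranges: [-2.91, 2.91], [-0.3, 2.13], [-1.5, 1.42], [0.17, 2.43], [-1.26, 4.41], [0.16, 1.93], [-2.52, 2.52]. Speed limits (rad/s): [1.89, 1.89, 2.39, 2.39, 3.01, 3.01, 3.01].

### API

Orientations are given as [roll, pitch, yaw] about the fixed x, y, z axes, in that order (R = Rz(yaw) Ry(pitch) Rx(roll)).
In Python, from workcell import bot gives the robot as it stands.
- The arm moves only by the shell command python3 -m crank 'ROWS' [FORCE]. ROWS is a JSON object of lists of equal length, an entry for each row: "travel": the shift along the world's x, y, z in cm, a list of three; "turn": the turn, a rotation vector about the world's x, y, z in degrees, a list of three; "gripper": the closure, from 0 (fully open) to 1 (shut). A call has exactly 5 rows; each row is the pose to reach, as a shift and turn from the pose commanded when the call began; what a row does not reach only later rows make up. A row lasts 1/10 s, in which the tool goes at most 50 mm and 8.59 degrees, less where a joint would pass 70% of its speed; a pose out of reach is approached as far as the arm can. A call with a gripper value outside its range is refused whole. The fingers move at their own pace and stop on an object; FORCE is the grip in N (left out, the last holds). Time passes only in rows, so rows that repeat a pose let the fingers close, or fill a call up. It gives the time, the measured TCP pose, the force, the opening and the grip force at its end, in the units of the state.
- bot.observe(): the state, without advancing time (a new reading comes with each control period).
- bot.grab_frame(name): name is "side" or "top" or "wrist"; returns a dict with "pixels" (420x560x3 uint8, red, green, blue), "fx", "fy", "cx", "cy" (pixels), "extrinsics" (4x4, takes a point from world to camera coordinates). Camera axes: x right, y down, z forward; pixel columns grow to the right and rows downward; lengths in m; the calibration is good to about 2 mm. A picture is of the moment at which its call begins. There is no depth.
- bot.job_done(): hands the job in; it is judged then, once.
The state is a dict: "clock": time; "qpos": joint angles; "qd": joint speeds; "joint_efforts": joint torques, N m; "position": TCP position; "tool_rot": TCP orientation; "force": force on the tool from outside, world axes, zero at the start; "moment": the same for the moment, N m; "grip_width": finger opening in m; "finger_force": force on a finger pad.
Only numpy, scipy, OpenCV 4.12 (cv2) and the standard library are available. Lean on these libraries where they do the work, as an engineer would, in place of code of your own. Each camera call takes 0.05 s, during which the arm holds its last target. There are 200 camera calls.

### The job

This potter's dividing wheel has been stepped round on its ratchet; set it back to its start. Tip the holding pawl so that its nose is lifted right up and stays there, turn the wheel backwards (clockwise seen from above) by its knob until the lug on its rim is snug against the screw of the stop, leaning on it there for half a second with a firm but gentle push on the knob of about 12 N and leaving it touching, then tip the pawl's nose fully back down between the teeth. Never force the wheel back against the pawl, do not ram the stop, and leave the pots and tools standing about where they are.

Things in the scene. Friction and masses are not known exactly. Their poses are not given: they have to be found in the camera images.
- base: The fixed plywood board (280 x 375 x 12 mm) that carries the wheel. Origin on the wheel's vertical axis, at table height; z up. Its +y axis points from the wheel's axis to the pawl. The board reaches from y = -150 to +225 mm, x = -140 to +140 mm.
- wheel: Flat aluminium wheel, 224 mm across, top face 45 mm above the table; 8 saw teeth 9 mm high on top, 52 to 80 mm from the axis; a knob; a lug on its rim. Origin on the axis, 30 mm above the table, +x towards knob and lug. Stays where left; 3 N at the knob keeps it turning. Pawl down, it turns back (clockwise) up to 0.3 rad before a tooth meets the pawl. Starts 1.3 to 1.8 rad forward of the stop.
- knob_grip (a point): Point on the axis of the wheel's upright round wooden knob, at the height to grip (81 mm above the table). The knob is 19 mm across, its top 98 mm above the table, its straight part 57 to 95 mm above the table; it stands 95 mm from the wheel's axis and spins freely on its own pin.
- lug_face (a point): Middle of the clockwise face of the lug (12 mm wide, 11 mm high, reaching to 132 mm from the axis) on the wheel's rim: 121 mm from the axis, 37.5 mm above the table, on a face 6 mm clockwise of the line from axis to knob.
- stop: The steel stop clamped to the base: a block 24 x 24 mm, 46 mm high, with a rigid steel set screw (12 mm across) that sticks out of its face towards the lug; the lug rests on the screw's tip. Block and screw are set anew each time: the block up to 0.05 rad either way round the wheel, the screw sticking out 4 to 24 mm; the pose does not tell how far. Origin on the wheel's axis at table height.
- stop_face (a point): Middle of the block's face from which the set screw sticks out, on the screw's axis, 121 mm from the wheel's axis, 37.5 mm above the table. At home lug_face is 4 to 24 mm from it, on the screw's tip. A push of F newtons along the knob's circle presses the lug on the screw with about 0.8 x F - 2.5 N.
- pawl: Dark steel pawl: a see-saw arm 16 mm wide, 10 mm thick, with 26 mm square pads at both ends. Origin on its level pivot, 150 mm from the wheel's axis along the base's +y, 65 mm above the table; nose over the teeth, tail outwards. Its stiff pivot holds it wherever it is left, from nose fully down (arm level, as at the start) to nose fully up (tilted 0.40 rad).
- tail_pad (a point): Centre of the top of the pawl's tail pad, 50 mm outwards of the pivot; 70 mm above the table with the nose down, about 50 mm with the nose up. Pressing it down with about 3 N lifts the nose.
- nose_pad (a point): Centre of the top of the pawl's nose pad, 83 mm inwards of the pivot (67 mm from the wheel's axis); 70 mm above the table with the nose down, about 102 mm with the nose up. Pressing it down with about 2 N puts the nose down.
- glaze_pot: Bystander: small clear jar, 42 mm across, 55 mm high, on the base board beside the pawl.
- rib: Bystander: wooden rib, 35 x 75 x 7 mm, lying on the base board on the other side of the pawl.
- bowl: Bystander: terracotta bowl, 96 mm across, 55 mm high.
- tumbler: Bystander: drinking glass, 62 mm across, 115 mm high.
- slip_tub: Bystander: white round tub, 100 mm across, 85 mm high.
- bat: Bystander: plywood board, 170 x 110 x 12 mm.
- block: Bystander: yellow block, 50 x 70 x 35 mm.

How it is judged:
By the outcome, as a careful person would: the job done as asked, in the order asked, and still so for the second after the job is handed in, with the robot touching nothing.
It also fails if it takes over 64 s, if anything falls off the work surface, if the arm or the gripper's body presses on something with over 40 N, if the wrist force passes 120 N, or if a joint passes its speed limit or range.

## Working session

There is one attempt and no reset: what is moved stays moved. The work goes in short steps, Python scripts to look and compute and a shell command to move; the robot and the scene stay as the last step left them, time stands still between calls to the robot, and variables do not carry over. Pictures are saved under pics/ and viewed, at most 10 in all, crops included, and the job is handed in when it is done.

```bash
mkdir -p pics; ls
python3 - <<'E'
from workcell import bot
import cv2,numpy as np,pickle
s=bot.observe();print({k:np.round(v,3) for k,v in s.items()})
d={}
for n in("top","side"):
    f=bot.grab_frame(n);d[n]=f
    cv2.imwrite(f"pics/{n}0.png",f["pixels"][:,:,::-1])
    print(n,f["fx"],f["fy"],f["cx"],f["cy"],np.round(f["extrinsics"],3).tolist())
pickle.dump(d,open("f0.pkl","wb"))
E
```

```text
pics
{'clock': np.float64(0.0), 'qpos': array([ 1.113,  0.522, -0.036,  1.6  ,  0.021,  1.021, -0.113]), 'qd': array([ 0.001,  0.   , -0.   , -0.001, -0.001, -0.   , -0.002]), 'joint_efforts': array([-1.0000e-03, -9.2707e+01,  1.9800e+00, -3.6992e+01,  1.8000e-02,
        8.0000e-03,  0.0000e+00]), 'position': array([ 0.236, -0.578,  0.231]), 'tool_rot': array([-3.14 ,  0.   ,  0.388]), 'force': array([0.501, 0.109, 0.596]), 'moment': array([ 0.009, -0.044, -0.009]), 'finger_force': np.float64(0.0), 'grip_width': np.float64(0.085)}
top 407.7236969944523 407.7236969944523 285.2442202391372 210.56391917255962 [[0.002, -1.0, 0.007, 0.009], [-0.998, -0.003, -0.061, 0.506], [0.061, -0.006, -0.998, 1.162], [0.0, 0.0, 0.0, 1.0]]
side 461.53821882326105 461.53821882326105 283.62542962633023 213.21330580885189 [[-0.913, -0.409, 0.012, 0.465], [-0.271, 0.583, -0.766, 0.199], [0.306, -0.703, -0.642, 1.312], [0.0, 0.0, 0.0, 1.0]]
```

View pics/top0.png

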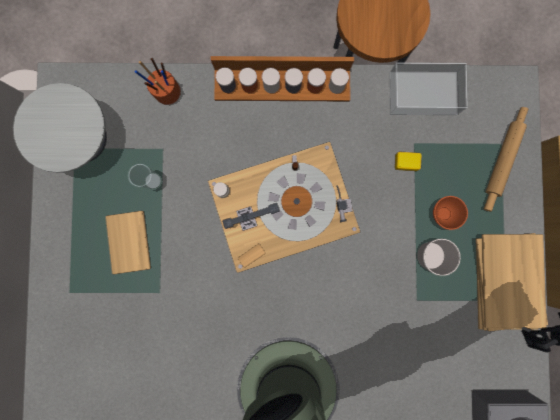

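View pics/side0.png

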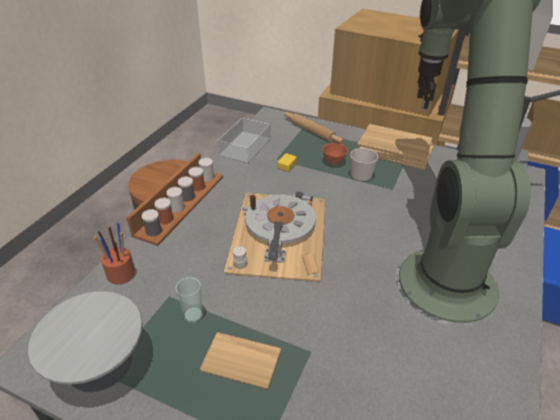

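The top view shows the wheel at about (297,201), the knob at (295,166), the pawl running from tail (233,222) to nose (275,209), and the stop at (343,205). The glaze pot is at (221,189) and the rib at (252,255). Next I'll enlarge the assembly.

```bash
cat > h.py <<'E'
import numpy as np
def ray(f,u,v,z):
    E=f["extrinsics"];R,t=E[:3,:3],E[:3,3]
    c=-R.T@t;d=R.T@np.array([(u-f["cx"])/f["fx"],(v-f["cy"])/f["fy"],1]);return c+d*(z-c[2])/d[2]
def proj(f,p):
    q=f["extrinsics"][:3,:3]@np.asarray(p)+f["extrinsics"][:3,3]
    return f["fx"]*q[0]/q[2]+f["cx"],f["fy"]*q[1]/q[2]+f["cy"]
def crop(f,u0,v0,w,h,k):
    import cv2
    return cv2.resize(f["pixels"][v0:v0+h,u0:u0+w,::-1],None,fx=k,fy=k,interpolation=cv2.INTER_CUBIC)
E
python3 - <<'E'
import pickle,cv2
from h import *
d=pickle.load(open("f0.pkl","rb"))
cv2.imwrite("pics/top_c.png",crop(d["top"],205,140,160,130,5)[:600*2])
cv2.imwrite("pics/top_c.png",cv2.resize(crop(d["top"],205,140,160,120,5),(800,600)))
E
```

```text
(no output)
```

View pics/top_c.png

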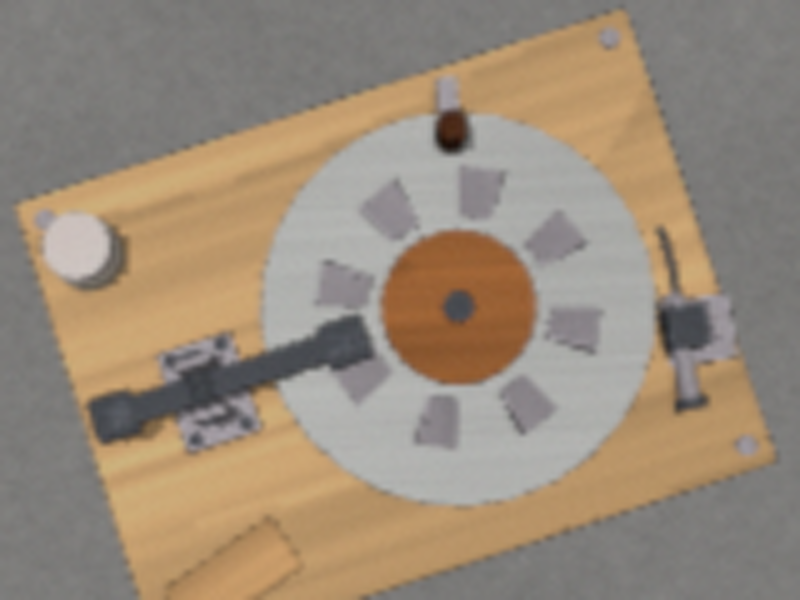

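The crop shows the wheel centre at crop (458,307), the knob top at (452,130), the lug at (447,95), the pawl tail at (117,417), the nose at (345,342) and the stop block at (685,325). Now I'll measure these with masks and rays.

Run:
```python
import pickle,cv2
from h import *
d=pickle.load(open("f0.pkl","rb"));f=d["top"]
C=lambda x,y:(205+(x+.5)/5-.5,140+(y+.5)/5-.5)
im=f["pixels"].astype(int);R,G,B=im[...,0],im[...,1],im[...,2]
def big(m):
    m=m.astype(np.uint8);n,l,s,c=cv2.connectedComponentsWithStats(m);i=1+s[1:,4].argmax();return l==i
box=np.zeros(R.shape,bool);box[135:275,205:365]=1
# board : woody hull -> min rect, top height 12mm
bd=big(box&(R-B>35)&(R>120));h=cv2.convexHull(np.argwhere(bd)[:,::-1].astype(np.int32))
P=np.array([ray(f,*p[0],.012)[:2] for p in h]).astype(np.float32)
r=cv2.minAreaRect(P*1000);print("board rect mm",r)
# wheel circle: light neutral hull
w=big(box&(abs(R-B)<25)&(R>150));h=cv2.convexHull(np.argwhere(w)[:,::-1].astype(np.int32))
Q=np.array([ray(f,*p[0],.045)[:2] for p in h]).astype(np.float32)
A=np.c_[2*Q,np.ones(len(Q))];s=np.linalg.lstsq(A,(Q**2).sum(1),rcond=None)[0];print("wheel fit",s[:2],np.sqrt(s[2]+s[:2]@s[:2]))
print("hub cap @~50mm",ray(f,*C(458,307),.05))
dk=box&(R<95)&(B>=R-5); p=big(dk); print("dark n",p.sum())
pts=np.argwhere(p)[:,::-1]; W=np.array([ray(f,*q,.07)[:2] for q in pts])
m=W.mean(0);u,sv,vt=np.linalg.svd(W-m);ax=vt[0];t=(W-m)@ax;print("pawl mid",m,"dir",ax,np.ptp(t),W[t.argmin()],W[t.argmax()])
print("tail",ray(f,*C(117,417),.07),"nose",ray(f,*C(345,342),.07))
print("knobtop",ray(f,*C(452,130),.098),"lug",ray(f,*C(447,90),.045))
print("block top",ray(f,*C(685,325),.046),"pot",ray(f,*C(80,247),.067),"rib",ray(f,*C(235,560),.015))
```

```text
board rect mm ((519.556884765625, 15.344329833984375), (279.61358642578125, 374.77606201171875), 18.18857192993164)
wheel fit [ 0.5312     -0.02055787] 0.11036145891398334
hub cap @~50mm [ 0.53117891 -0.02034295  0.05      ]
dark n 380
pawl mid [0.48986    0.10380599] dir [ 0.30688612 -0.95174624] 0.15615959230507315 [0.46284971 0.17841954] [0.51276502 0.03043757]
tail [0.46836459 0.16751387 0.07      ] nose [0.50997202 0.04254008 0.07      ]
knobtop [ 0.62307779 -0.01543563  0.098     ] lug [ 0.6551065  -0.01418544  0.045     ]
block top [ 0.52171064 -0.14837601  0.046     ] pot [0.56244035 0.18938446 0.067     ] rib [0.38815901 0.10634856 0.015     ]
```

Every measurement agrees with the given sizes. The wheel axis is at (0.531,-0.020), and base +y points along (-0.312,0.950). The tail pad is at (0.469,0.170), the nose pad at (0.510,0.043) and the knob at about (0.626,-0.015), at an angle of 0.05 rad. I estimate home at a knob angle of -1.30 to -1.46 rad. I'll close the gripper and go to the tail.

```bash
python3 -m crank '{"travel":[[4,3.5,0],[8,7,0],[12,10.5,0],[16,14,0],[20,17.5,0]],"turn":[[0,0,8],[0,0,16],[0,0,24],[0,0,32],[0,0,40]],"gripper":[1,1,1,1,1]}' 40
python3 -m crank '{"travel":[[1.5,4.5,0],[3,9,0],[4.5,13.5,0],[6,18,0],[6,22.5,0]],"turn":[[0,0,8],[0,0,16],[0,0,24],[0,0,32],[0,0,38.7]],"gripper":[1,1,1,1,1]}'
```

```text
clock: 0.6
position: [0.4256, -0.4124, 0.2313]
tool_rot: [-3.141, 0.0, 1.091]
force: [1.4, -1.4, 0.1]
grip_width: 0.0126
finger_force: 0.0
clock: 1.1
position: [0.4855, -0.1867, 0.2311]
tool_rot: [3.141, -0.0, 1.768]
force: [0.3, -0.1, 0.5]
grip_width: -0.0003
finger_force: 0.0
```

```bash
python3 -m crank '{"travel":[[-0.5,4.5,0],[-1,9,0],[-1.5,13.5,0],[-2,18,0],[-2.2,22,-2]],"turn":[[0,0,0],[0,0,0],[0,0,0],[0,0,0],[0,0,0]],"gripper":[1,1,1,1,1]}'
python3 -m crank '{"travel":[[-0.3,4,-2],[-0.4,8,-5],[-0.5,12.8,-8],[-0.5,12.8,-11],[-0.5,12.8,-11]],"turn":[[0,0,0],[0,0,0],[0,0,0],[0,0,0],[0,0,0]],"gripper":[1,1,1,1,1]}'
python3 - <<'E'
from workcell import bot
import cv2
from h import *
f=bot.grab_frame("side")
print(bot.observe()["position"])
u,v=proj(f,(.47,.17,.07));cv2.imwrite("pics/s1.png",crop(f,int(u)-80,int(v)-90,160,120,5))
E
```

```text
clock: 1.6
position: [0.4629, 0.0331, 0.2127]
tool_rot: [3.138, 0.001, 1.762]
force: [1.7, -0.4, -1.1]
grip_width: -0.0
finger_force: 0.0
clock: 2.1
position: [0.4552, 0.1599, 0.0982]
tool_rot: [-3.136, 0.0, 1.765]
force: [0.3, -0.5, 1.2]
grip_width: 0.0001
finger_force: 0.0
[0.45621255 0.15901626 0.10016053]
```

View pics/s1.png

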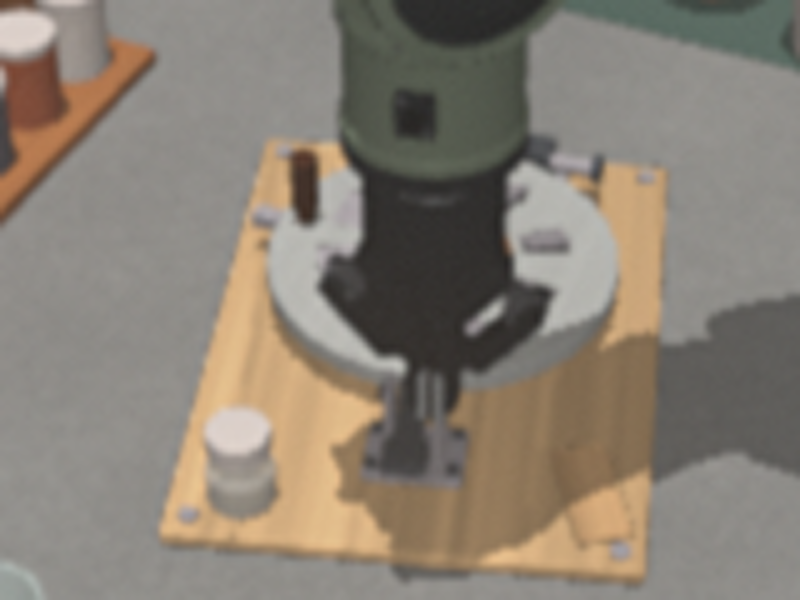

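The closed fingers stand just short of the tail pad, with the pot and rib clear. I'll shift onto the pad and press down.

```bash
python3 -m crank '{"travel":[[0.7,0.5,0],[1.3,1.1,0],[1.3,1.1,-1],[1.3,1.1,-2],[1.3,1.1,-2.5]],"turn":[[0,0,0],[0,0,0],[0,0,0],[0,0,0],[0,0,0]],"gripper":[1,1,1,1,1]}'
python3 -m crank '{"travel":[[0,0,-0.3],[0,0,-0.6],[0,0,-0.9],[0,0,-1.2],[0,0,-1.2]],"turn":[[0,0,0],[0,0,0],[0,0,0],[0,0,0],[0,0,0]],"gripper":[1,1,1,1,1]}'
```

```text
clock: 2.65
position: [0.47, 0.1694, 0.0752]
tool_rot: [-3.14, 0.0, 1.761]
force: [-0.4, -0.2, -0.6]
grip_width: 0.0001
finger_force: 0.0
clock: 3.15
position: [0.4704, 0.1701, 0.0641]
tool_rot: [-3.141, -0.0, 1.762]
force: [-0.1, -0.1, 0.3]
grip_width: -0.0002
finger_force: 0.2
```

```bash
python3 -m crank '{"travel":[[0,0,-0.2],[0,0,-0.4],[0,0,-0.6],[0,0,-0.8],[0,0,-1.0]],"turn":[[0,0,0],[0,0,0],[0,0,0],[0,0,0],[0,0,0]],"gripper":[1,1,1,1,1]}'
python3 - <<'E'
from workcell import bot
import cv2
from h import *
f=bot.grab_frame("side")
print(bot.observe()["position"],bot.observe()["force"])
u,v=proj(f,(.47,.17,.07));cv2.imwrite("pics/s2.png",crop(f,int(u)-80,int(v)-90,160,120,5))
E
```

```text
clock: 3.65
position: [0.4707, 0.1699, 0.0542]
tool_rot: [3.141, 0.0, 1.761]
force: [-0.3, -1.8, 5.5]
grip_width: 0.0001
finger_force: 2.1
[0.47061968 0.16998038 0.05396311] [ 1.21176404 -1.17143042  2.76123413]
```

View pics/s2.png

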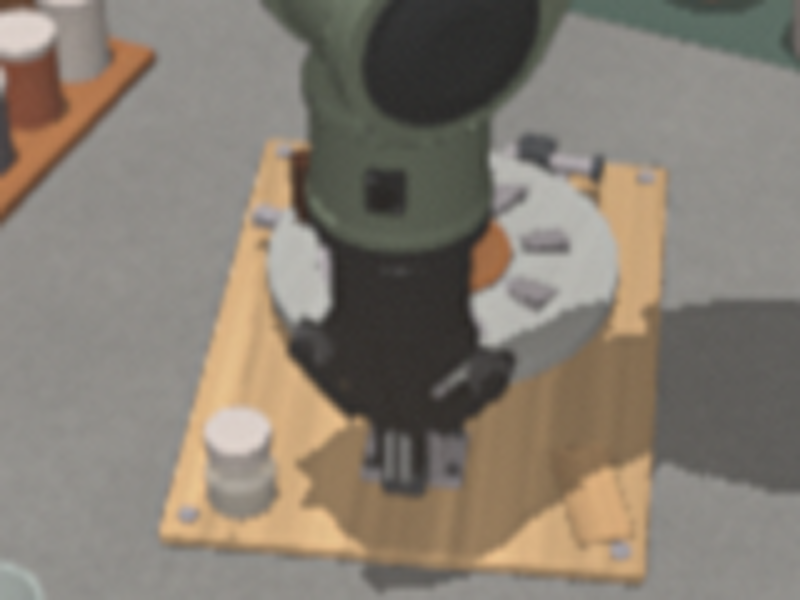

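The fingers are on the tail, which is going down at about 5 N. I'll keep going to the end stop.

```bash
python3 -m crank '{"travel":[[0,0,-0.1],[0,0,-0.2],[0,0,-0.3],[0,0,-0.4],[0,0,-0.5]],"turn":[[0,0,0],[0,0,0],[0,0,0],[0,0,0],[0,0,0]],"gripper":[1,1,1,1,1]}'
python3 -m crank '{"travel":[[0,0,-0.1],[0,0,-0.2],[0,0,-0.3],[0,0,-0.3],[0,0,-0.3]],"turn":[[0,0,0],[0,0,0],[0,0,0],[0,0,0],[0,0,0]],"gripper":[1,1,1,1,1]}'
```

```text
clock: 4.2
position: [0.471, 0.1702, 0.0506]
tool_rot: [3.14, 0.001, 1.761]
force: [-9.5, -6.0, 56.1]
grip_width: -0.0
finger_force: 25.2
clock: 4.7
position: [0.4714, 0.1701, 0.0497]
tool_rot: [3.138, 0.002, 1.761]
force: [-21.3, -11.1, 98.0]
grip_width: 0.0003
finger_force: 44.3
```

Now at the pawl's end stop. The arm is stiff, about 20 N/mm. Lifting off.

```bash
python3 -m crank '{"travel":[[0,0,1],[0,0,5],[0,0,10],[1.5,-2.5,11.5],[4,-5.5,11.5]],"turn":[[0,0,0],[0,0,0],[0,0,0],[0,0,0],[0,0,0]],"gripper":[1,1,1,1,1]}'
python3 -m crank '{"travel":[[3,-3.5,0],[6,-7,0],[9,-10.5,0],[11.5,-13,0],[11.5,-13,0]],"turn":[[0,0,0],[0,0,0],[0,0,0],[0,0,0],[0,0,0]],"gripper":[0,0,0,0,0]}'
python3 - <<'E'
from workcell import bot
import cv2
from h import *
s=bot.observe();print(s["position"],s["force"])
f=bot.grab_frame("side")
cv2.imwrite("pics/s3.png",crop(f,200,170,160,120,5))
E
```

```text
clock: 5.2
position: [0.5112, 0.1158, 0.1641]
tool_rot: [3.138, -0.0, 1.764]
force: [0.5, 0.2, -0.1]
grip_width: 0.0002
finger_force: 0.0
clock: 5.7
position: [0.6274, -0.0195, 0.1603]
tool_rot: [-3.141, 0.001, 1.756]
force: [-1.6, 0.6, -1.7]
grip_width: 0.0719
finger_force: 0.0
[ 0.62741278 -0.01954288  0.16026759] [-1.58954473  0.64358105 -1.73567349]
```

View pics/s3.png

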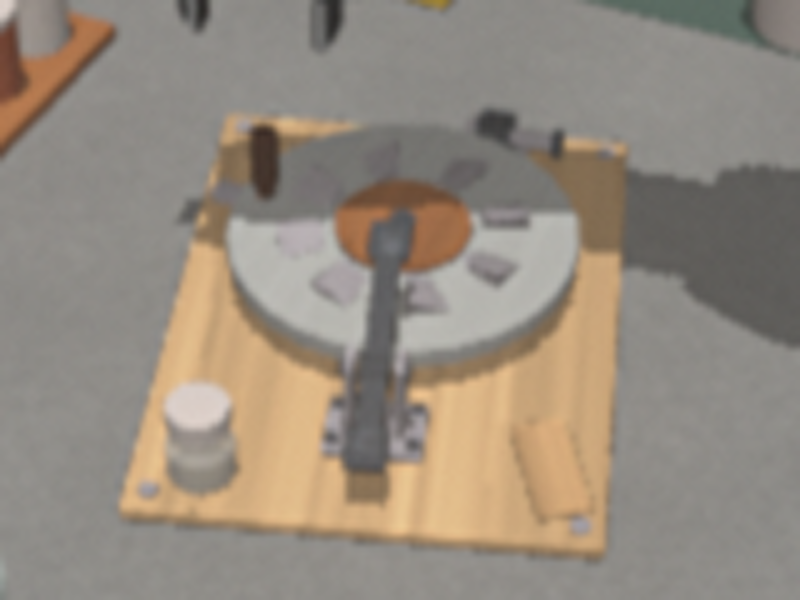

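The pawl's nose is up and its tail low at crop (365,460), and nothing else has moved. The knob top is at crop (264,132). I'll cross-check the knob with this view.

Run:
```python
import pickle
from h import *
d=pickle.load(open("f0.pkl","rb"));f=d["side"]
print(ray(f,200+264/5,170+132/5,.098), "axis bottom",ray(f,200+266/5,170+190/5,.057))
for a in (.04,.055,.07): print(a,.5312+.095*np.cos(a),-.0204+.095*np.sin(a))
```

```text
[ 0.62334319 -0.01329054  0.098     ] axis bottom [ 0.61996719 -0.00667175  0.057     ]
0.04 0.626124010132793 -0.016601013252269755
0.055 0.6260563487175719 -0.015177633872428566
0.07 0.6259673450240616 -0.013755429502934388
```

```bash
python3 -m crank '{"travel":[[-0.2,0.45,0],[-0.2,0.45,-2.5],[-0.2,0.45,-5.5],[-0.2,0.45,-8.5],[-0.2,0.45,-9.8]],"turn":[[0,0,0],[0,0,0],[0,0,0],[0,0,0],[0,0,0]],"gripper":[0,0,0,0,0]}'
python3 -m crank '{"travel":[[0,0,0],[0,0,0],[0,0,0],[0,0,0],[0,0,0]],"turn":[[0,0,0],[0,0,0],[0,0,0],[0,0,0],[0,0,0]],"gripper":[0.8,0.8,0.8,0.8,0.8]}' 20
python3 -m crank '{"travel":[[0,0,0],[0,0,0],[0,0,0],[0,0,0],[0,0,0]],"turn":[[0,0,0],[0,0,0],[0,0,0],[0,0,0],[0,0,0]],"gripper":[0.8,0.8,0.8,0.8,0.8]}' 20
```

```text
clock: 6.25
position: [0.6216, -0.0089, 0.0612]
tool_rot: [-3.139, -0.001, 1.763]
force: [-0.3, 0.5, -0.8]
grip_width: 0.0856
finger_force: 0.0
clock: 6.75
position: [0.6257, -0.0101, 0.0648]
tool_rot: [3.136, 0.0, 1.761]
force: [4.1, 0.2, -5.3]
grip_width: 0.0183
finger_force: 20.1
clock: 7.25
position: [0.6256, -0.0102, 0.0647]
tool_rot: [3.137, 0.0, 1.761]
force: [9.3, 0.4, 2.2]
grip_width: 0.0183
finger_force: 21.0
```

The knob is gripped. Turn the wheel clockwise along its circle, starting with the first half radian.

```bash
python3 -m crank '{"travel":[[0.2,-0.95,0],[0.1,-1.9,0],[-0.1,-2.8,0],[-0.35,-3.75,0],[-0.7,-4.6,0]],"turn":[[0,0,0],[0,0,0],[0,0,0],[0,0,0],[0,0,0]],"gripper":[0.8,0.8,0.8,0.8,0.8]}'
python3 - <<'E'
import numpy as np
from workcell import bot
s=bot.observe();print(s["position"],s["force"])
p=s["position"][:2]-[.5312,-.0204];print(np.hypot(*p),np.arctan2(p[1],p[0]))
E
```

```text
clock: 7.75
position: [0.6171, -0.0558, 0.0646]
tool_rot: [3.14, -0.001, 1.762]
force: [-3.0, 5.2, 10.2]
grip_width: 0.018
finger_force: 21.6
[ 0.61706339 -0.05584209  0.0645637 ] [-2.98593078  5.21210122 10.19552711]
0.09289059756035724 -0.39146885420167876
```

```bash
python3 -m crank '{"travel":[[-0.5,-0.8,0.2],[-1.05,-1.6,0.2],[-1.65,-2.3,0.2],[-2.3,-2.95,0.2],[-3.05,-3.55,0.2]],"turn":[[0,0,0],[0,0,0],[0,0,0],[0,0,0],[0,0,0]],"gripper":[0.8,0.8,0.8,0.8,0.8]}'
cat > st.py <<'E'
import numpy as np
from workcell import bot
s=bot.observe();f=s["force"]
k=s["position"][:2]+[0,-.0045]-[.5312,-.0204];a=np.arctan2(k[1],k[0]);r=np.array([np.cos(a),np.sin(a)]);t=np.array([-r[1],r[0]])
print("r",np.hypot(*k).round(4),"th",a.round(4),"Frad",(f[:2]@r).round(1),"Fccw",(f[:2]@t).round(1),"Fz",f[2].round(1))
E
python3 st.py
```

```text
clock: 8.25
position: [0.5859, -0.0925, 0.0651]
tool_rot: [3.141, 0.0, 1.761]
force: [4.3, 1.3, -12.6]
grip_width: 0.0175
finger_force: 21.9
r 0.0941 th -0.9502 Frad 1.4 Fccw 4.3 Fz -12.6
```

```bash
python3 -m crank '{"travel":[[-0.47,-0.32,-0.1],[-0.97,-0.61,-0.1],[-1.47,-0.87,-0.1],[-2.0,-1.09,-0.1],[-2.35,-1.23,-0.1]],"turn":[[0,0,0],[0,0,0],[0,0,0],[0,0,0],[0,0,0]],"gripper":[0.8,0.8,0.8,0.8,0.8]}'
python3 st.py
python3 - <<'E'
from workcell import bot
import cv2
from h import *
f=bot.grab_frame("top")
cv2.imwrite("pics/t4.png",crop(f,265,160,100,75,8))
E
```

```text
clock: 8.75
position: [0.5626, -0.1047, 0.0649]
tool_rot: [3.14, 0.001, 1.761]
force: [3.3, 0.0, 6.9]
grip_width: 0.0182
finger_force: 23.7
r 0.0942 th -1.2305 Frad 1.1 Fccw 3.1 Fz 6.9
```

View pics/t4.png

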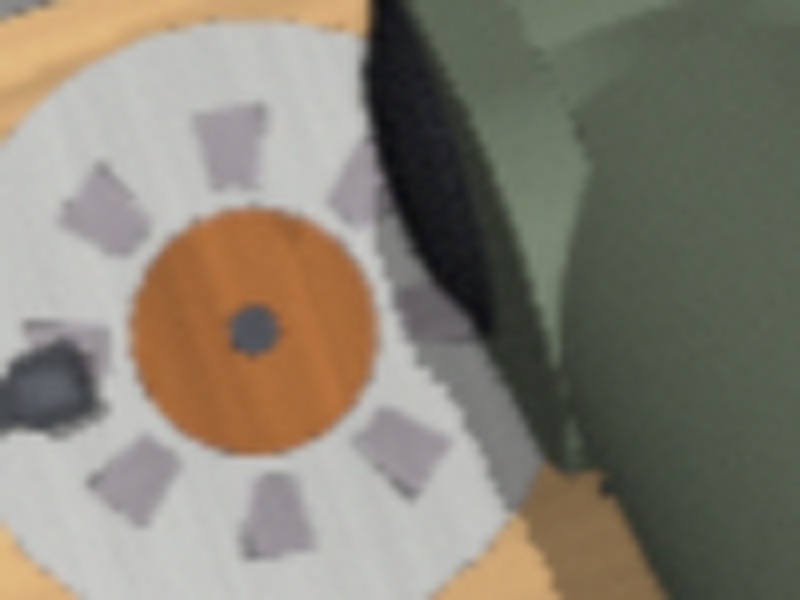

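The arm hides the stop, and the lug isn't there yet. I'll continue by feel in small, typed steps, each guarded by a force check.

```bash
cat > ok.py <<'E'
import sys
from st import *
sys.exit(int(f[:2]@t>7))
E
Z='"turn":[[0,0,0],[0,0,0],[0,0,0],[0,0,0],[0,0,0]],"gripper":[0.8,0.8,0.8,0.8,0.8]'
python3 -m crank '{"travel":[[-0.1,-0.03,0.05],[-0.19,-0.06,0.05],[-0.27,-0.09,0.05],[-0.35,-0.11,0.05],[-0.38,-0.12,0.05]],"turn":[[0,0,0],[0,0,0],[0,0,0],[0,0,0],[0,0,0]],"gripper":[0.8,0.8,0.8,0.8,0.8]}' >/dev/null && python3 ok.py &&
python3 -m crank '{"travel":[[-0.02,0,0],[-0.03,-0.01,0],[-0.05,-0.01,0],[-0.06,-0.02,0],[-0.06,-0.02,0]],"turn":[[0,0,0],[0,0,0],[0,0,0],[0,0,0],[0,0,0]],"gripper":[0.8,0.8,0.8,0.8,0.8]}' >/dev/null && python3 ok.py &&
python3 -m crank '{"travel":[[-0.02,0,0],[-0.03,-0.01,0],[-0.05,-0.01,0],[-0.06,-0.02,0],[-0.06,-0.02,0]],"turn":[[0,0,0],[0,0,0],[0,0,0],[0,0,0],[0,0,0]],"gripper":[0.8,0.8,0.8,0.8,0.8]}' >/dev/null && python3 ok.py &&
python3 -m crank '{"travel":[[-0.02,0,0],[-0.03,-0.01,0],[-0.05,-0.01,0],[-0.06,-0.02,0],[-0.06,-0.02,0]],"turn":[[0,0,0],[0,0,0],[0,0,0],[0,0,0],[0,0,0]],"gripper":[0.8,0.8,0.8,0.8,0.8]}' >/dev/null && python3 ok.py &&
python3 -m crank '{"travel":[[-0.02,0,0],[-0.03,-0.01,0],[-0.05,-0.01,0],[-0.06,-0.02,0],[-0.06,-0.02,0]],"turn":[[0,0,0],[0,0,0],[0,0,0],[0,0,0],[0,0,0]],"gripper":[0.8,0.8,0.8,0.8,0.8]}' >/dev/null && python3 ok.py
```

```text
r 0.0941 th -1.2743 Frad 4.0 Fccw 3.0 Fz 1.7
r 0.0941 th -1.2808 Frad 4.6 Fccw 4.2 Fz 2.6
r 0.0941 th -1.2872 Frad 4.4 Fccw 3.2 Fz 2.7
r 0.0941 th -1.2938 Frad 2.9 Fccw 2.6 Fz 3.2
r 0.0941 th -1.3004 Frad 3.5 Fccw 3.8 Fz 3.5
```

```bash
python3 -m crank '{"travel":[[-0.02,0,0],[-0.03,-0.01,0],[-0.05,-0.01,0],[-0.06,-0.02,0],[-0.06,-0.02,0]],"turn":[[0,0,0],[0,0,0],[0,0,0],[0,0,0],[0,0,0]],"gripper":[0.8,0.8,0.8,0.8,0.8]}' >/dev/null && python3 ok.py &&
python3 -m crank '{"travel":[[-0.02,0,0],[-0.03,-0.01,0],[-0.05,-0.01,0],[-0.06,-0.02,0],[-0.06,-0.02,0]],"turn":[[0,0,0],[0,0,0],[0,0,0],[0,0,0],[0,0,0]],"gripper":[0.8,0.8,0.8,0.8,0.8]}' >/dev/null && python3 ok.py &&
python3 -m crank '{"travel":[[-0.02,0,0],[-0.03,-0.01,0],[-0.05,-0.01,0],[-0.06,-0.02,0],[-0.06,-0.02,0]],"turn":[[0,0,0],[0,0,0],[0,0,0],[0,0,0],[0,0,0]],"gripper":[0.8,0.8,0.8,0.8,0.8]}' >/dev/null && python3 ok.py &&
python3 -m crank '{"travel":[[-0.02,0,0],[-0.03,-0.01,0],[-0.05,-0.01,0],[-0.06,-0.02,0],[-0.06,-0.02,0]],"turn":[[0,0,0],[0,0,0],[0,0,0],[0,0,0],[0,0,0]],"gripper":[0.8,0.8,0.8,0.8,0.8]}' >/dev/null && python3 ok.py &&
python3 -m crank '{"travel":[[-0.02,0,0],[-0.03,-0.01,0],[-0.05,-0.01,0],[-0.06,-0.02,0],[-0.06,-0.02,0]],"turn":[[0,0,0],[0,0,0],[0,0,0],[0,0,0],[0,0,0]],"gripper":[0.8,0.8,0.8,0.8,0.8]}' >/dev/null && python3 ok.py &&
python3 -m crank '{"travel":[[-0.02,0,0],[-0.03,-0.01,0],[-0.05,-0.01,0],[-0.06,-0.01,0],[-0.06,-0.01,0]],"turn":[[0,0,0],[0,0,0],[0,0,0],[0,0,0],[0,0,0]],"gripper":[0.8,0.8,0.8,0.8,0.8]}' >/dev/null && python3 ok.py &&
python3 -m crank '{"travel":[[-0.02,0,0],[-0.03,-0.01,0],[-0.05,-0.01,0],[-0.06,-0.01,0],[-0.06,-0.01,0]],"turn":[[0,0,0],[0,0,0],[0,0,0],[0,0,0],[0,0,0]],"gripper":[0.8,0.8,0.8,0.8,0.8]}' >/dev/null && python3 ok.py &&
python3 -m crank '{"travel":[[-0.02,0,0],[-0.03,-0.01,0],[-0.05,-0.01,0],[-0.06,-0.01,0],[-0.06,-0.01,0]],"turn":[[0,0,0],[0,0,0],[0,0,0],[0,0,0],[0,0,0]],"gripper":[0.8,0.8,0.8,0.8,0.8]}' >/dev/null && python3 ok.py &&
python3 -m crank '{"travel":[[-0.02,0,0],[-0.03,-0.01,0],[-0.05,-0.01,0],[-0.06,-0.01,0],[-0.06,-0.01,0]],"turn":[[0,0,0],[0,0,0],[0,0,0],[0,0,0],[0,0,0]],"gripper":[0.8,0.8,0.8,0.8,0.8]}' >/dev/null && python3 ok.py &&
python3 -m crank '{"travel":[[-0.02,0,0],[-0.03,-0.01,0],[-0.05,-0.01,0],[-0.06,-0.01,0],[-0.06,-0.01,0]],"turn":[[0,0,0],[0,0,0],[0,0,0],[0,0,0],[0,0,0]],"gripper":[0.8,0.8,0.8,0.8,0.8]}' >/dev/null && python3 ok.py
```

```text
r 0.0941 th -1.3068 Frad 3.6 Fccw 2.4 Fz 3.3
r 0.0941 th -1.3137 Frad 4.3 Fccw 3.0 Fz 3.2
r 0.0941 th -1.32 Frad 3.7 Fccw 3.5 Fz 4.4
r 0.0941 th -1.3265 Frad 5.0 Fccw 4.0 Fz 3.9
r 0.0941 th -1.3331 Frad 4.3 Fccw 3.7 Fz 5.0
r 0.0941 th -1.3397 Frad 3.7 Fccw 2.8 Fz 4.6
r 0.0941 th -1.3463 Frad 5.4 Fccw 3.2 Fz 4.2
r 0.0941 th -1.3528 Frad 4.0 Fccw 3.3 Fz 4.8
r 0.0941 th -1.3591 Frad 4.8 Fccw 2.8 Fz 5.3
r 0.0941 th -1.3658 Frad 4.2 Fccw 2.8 Fz 5.4
```

```bash
python3 -m crank '{"travel":[[-0.02,0,0],[-0.03,-0.01,0],[-0.05,-0.01,0],[-0.06,-0.01,0],[-0.06,-0.01,0]],"turn":[[0,0,0],[0,0,0],[0,0,0],[0,0,0],[0,0,0]],"gripper":[0.8,0.8,0.8,0.8,0.8]}' >/dev/null && python3 ok.py &&
python3 -m crank '{"travel":[[-0.02,0,0],[-0.03,-0.01,0],[-0.05,-0.01,0],[-0.06,-0.02,0],[-0.06,-0.02,0]],"turn":[[0,0,0],[0,0,0],[0,0,0],[0,0,0],[0,0,0]],"gripper":[0.8,0.8,0.8,0.8,0.8]}' >/dev/null && python3 ok.py &&
python3 -m crank '{"travel":[[-0.02,0,0],[-0.03,-0.01,0],[-0.05,-0.01,0],[-0.06,-0.01,0],[-0.06,-0.01,0]],"turn":[[0,0,0],[0,0,0],[0,0,0],[0,0,0],[0,0,0]],"gripper":[0.8,0.8,0.8,0.8,0.8]}' >/dev/null && python3 ok.py &&
python3 -m crank '{"travel":[[-0.02,0,0],[-0.03,-0.01,0],[-0.05,-0.01,0],[-0.06,-0.01,0],[-0.06,-0.01,0]],"turn":[[0,0,0],[0,0,0],[0,0,0],[0,0,0],[0,0,0]],"gripper":[0.8,0.8,0.8,0.8,0.8]}' >/dev/null && python3 ok.py &&
python3 -m crank '{"travel":[[-0.02,0,0],[-0.03,-0.01,0],[-0.05,-0.01,0],[-0.06,-0.01,0],[-0.06,-0.01,0]],"turn":[[0,0,0],[0,0,0],[0,0,0],[0,0,0],[0,0,0]],"gripper":[0.8,0.8,0.8,0.8,0.8]}' >/dev/null && python3 ok.py &&
python3 -m crank '{"travel":[[-0.02,0,0],[-0.03,-0.01,0],[-0.05,-0.01,0],[-0.06,-0.01,0],[-0.06,-0.01,0]],"turn":[[0,0,0],[0,0,0],[0,0,0],[0,0,0],[0,0,0]],"gripper":[0.8,0.8,0.8,0.8,0.8]}' >/dev/null && python3 ok.py &&
python3 -m crank '{"travel":[[-0.02,0,0],[-0.03,-0.01,0],[-0.05,-0.01,0],[-0.06,-0.01,0],[-0.06,-0.01,0]],"turn":[[0,0,0],[0,0,0],[0,0,0],[0,0,0],[0,0,0]],"gripper":[0.8,0.8,0.8,0.8,0.8]}' >/dev/null && python3 ok.py &&
python3 -m crank '{"travel":[[-0.02,0,0],[-0.03,-0.01,0],[-0.05,-0.01,0],[-0.06,-0.01,0],[-0.06,-0.01,0]],"turn":[[0,0,0],[0,0,0],[0,0,0],[0,0,0],[0,0,0]],"gripper":[0.8,0.8,0.8,0.8,0.8]}' >/dev/null && python3 ok.py &&
python3 -m crank '{"travel":[[-0.02,0,0],[-0.03,-0.01,0],[-0.05,-0.01,0],[-0.06,-0.01,0],[-0.06,-0.01,0]],"turn":[[0,0,0],[0,0,0],[0,0,0],[0,0,0],[0,0,0]],"gripper":[0.8,0.8,0.8,0.8,0.8]}' >/dev/null && python3 ok.py &&
python3 -m crank '{"travel":[[-0.02,0,0],[-0.03,-0.01,0],[-0.05,-0.01,0],[-0.06,-0.01,0],[-0.06,-0.01,0]],"turn":[[0,0,0],[0,0,0],[0,0,0],[0,0,0],[0,0,0]],"gripper":[0.8,0.8,0.8,0.8,0.8]}' >/dev/null && python3 ok.py
```

```text
r 0.0941 th -1.3725 Frad 5.4 Fccw 3.0 Fz 5.3
r 0.0941 th -1.3789 Frad 4.8 Fccw 2.8 Fz 5.4
r 0.0941 th -1.3852 Frad 4.2 Fccw 2.6 Fz 3.7
r 0.0941 th -1.3922 Frad 4.4 Fccw 3.8 Fz 5.3
r 0.0941 th -1.3985 Frad 4.2 Fccw 3.2 Fz 4.7
r 0.0941 th -1.4051 Frad 3.8 Fccw 3.1 Fz 4.5
r 0.0941 th -1.4112 Frad 5.0 Fccw 3.1 Fz 5.0
r 0.0941 th -1.418 Frad 5.3 Fccw 2.6 Fz 4.8
r 0.0941 th -1.4244 Frad 4.4 Fccw 3.2 Fz 5.5
r 0.0941 th -1.4311 Frad 4.7 Fccw 3.0 Fz 5.8
```

```bash
python3 -m crank '{"travel":[[-0.02,0,0],[-0.03,0,0],[-0.05,-0.01,0],[-0.06,-0.01,0],[-0.06,-0.01,0]],"turn":[[0,0,0],[0,0,0],[0,0,0],[0,0,0],[0,0,0]],"gripper":[0.8,0.8,0.8,0.8,0.8]}' >/dev/null && python3 ok.py &&
python3 -m crank '{"travel":[[-0.02,0,0],[-0.03,0,0],[-0.05,-0.01,0],[-0.06,-0.01,0],[-0.06,-0.01,0]],"turn":[[0,0,0],[0,0,0],[0,0,0],[0,0,0],[0,0,0]],"gripper":[0.8,0.8,0.8,0.8,0.8]}' >/dev/null && python3 ok.py &&
python3 -m crank '{"travel":[[-0.02,0,0],[-0.03,0,0],[-0.05,-0.01,0],[-0.06,-0.01,0],[-0.06,-0.01,0]],"turn":[[0,0,0],[0,0,0],[0,0,0],[0,0,0],[0,0,0]],"gripper":[0.8,0.8,0.8,0.8,0.8]}' >/dev/null && python3 ok.py &&
python3 -m crank '{"travel":[[-0.02,0,0],[-0.03,0,0],[-0.05,-0.01,0],[-0.06,-0.01,0],[-0.06,-0.01,0]],"turn":[[0,0,0],[0,0,0],[0,0,0],[0,0,0],[0,0,0]],"gripper":[0.8,0.8,0.8,0.8,0.8]}' >/dev/null && python3 ok.py &&
python3 -m crank '{"travel":[[-0.02,0,0],[-0.03,0,0],[-0.05,-0.01,0],[-0.06,-0.01,0],[-0.06,-0.01,0]],"turn":[[0,0,0],[0,0,0],[0,0,0],[0,0,0],[0,0,0]],"gripper":[0.8,0.8,0.8,0.8,0.8]}' >/dev/null && python3 ok.py &&
python3 -m crank '{"travel":[[-0.02,0,0],[-0.03,0,0],[-0.05,-0.01,0],[-0.06,-0.01,0],[-0.06,-0.01,0]],"turn":[[0,0,0],[0,0,0],[0,0,0],[0,0,0],[0,0,0]],"gripper":[0.8,0.8,0.8,0.8,0.8]}' >/dev/null && python3 ok.py &&
python3 -m crank '{"travel":[[-0.02,0,0],[-0.03,0,0],[-0.05,0,0],[-0.06,-0.01,0],[-0.06,-0.01,0]],"turn":[[0,0,0],[0,0,0],[0,0,0],[0,0,0],[0,0,0]],"gripper":[0.8,0.8,0.8,0.8,0.8]}' >/dev/null && python3 ok.py &&
python3 -m crank '{"travel":[[-0.02,0,0],[-0.03,0,0],[-0.05,0,0],[-0.06,-0.01,0],[-0.06,-0.01,0]],"turn":[[0,0,0],[0,0,0],[0,0,0],[0,0,0],[0,0,0]],"gripper":[0.8,0.8,0.8,0.8,0.8]}' >/dev/null && python3 ok.py; python3 -c "
from workcell import bot;print(bot.observe()['clock'])"
```

```text
r 0.0941 th -1.4375 Frad 4.3 Fccw 3.2 Fz 4.8
r 0.0941 th -1.4441 Frad 3.6 Fccw 2.4 Fz 5.2
r 0.0941 th -1.4502 Frad 4.8 Fccw 2.4 Fz 5.4
r 0.0941 th -1.4515 Frad 2.6 Fccw 6.2 Fz 2.0
r 0.0941 th -1.453 Frad 4.5 Fccw 9.7 Fz -0.3
23.8
```

Contact was felt at θ ≈ -1.452, which fits the measured stop with a short screw. I'll raise the push to about 12 N and hold it.

```bash
python3 -m crank '{"travel":[[-0.02,0,0],[-0.03,0,0],[-0.04,0,0],[-0.04,0,0],[-0.04,0,0]],"turn":[[0,0,0],[0,0,0],[0,0,0],[0,0,0],[0,0,0]],"gripper":[0.8,0.8,0.8,0.8,0.8]}' >/dev/null; python3 st.py 
python3 -m crank '{"travel":[[0,0,0],[0,0,0],[0,0,0],[0,0,0],[0,0,0]],"turn":[[0,0,0],[0,0,0],[0,0,0],[0,0,0],[0,0,0]],"gripper":[0.8,0.8,0.8,0.8,0.8]}' >/dev/null; python3 st.py
```

```text
r 0.0941 th -1.4537 Frad 5.2 Fccw 12.0 Fz -3.6
r 0.0941 th -1.4536 Frad 4.1 Fccw 11.6 Fz -2.6
```

```bash
python3 -m crank '{"travel":[[0,0,0],[0,0,0],[0,0,0],[0,0,0],[0,0,0]],"turn":[[0,0,0],[0,0,0],[0,0,0],[0,0,0],[0,0,0]],"gripper":[0.8,0.8,0.8,0.8,0.8]}' >/dev/null; python3 st.py 
python3 -m crank '{"travel":[[0.03,0,0],[0.06,0,0],[0.09,0,0],[0.12,0,0],[0.12,0,0]],"turn":[[0,0,0],[0,0,0],[0,0,0],[0,0,0],[0,0,0]],"gripper":[0.8,0.8,0.8,0.8,0.8]}' >/dev/null; python3 st.py
```

```text
r 0.0941 th -1.4538 Frad 5.9 Fccw 11.2 Fz -3.2
r 0.0941 th -1.4523 Frad 3.5 Fccw 3.8 Fz 2.8
```

```bash
python3 -m crank '{"travel":[[0,0,0],[0,0,0],[0,0,0],[0,0,0],[0,0,0]],"turn":[[0,0,0],[0,0,0],[0,0,0],[0,0,0],[0,0,0]],"gripper":[0.4,0.4,0.4,0.4,0.4]}'
python3 -m crank '{"travel":[[0,0,2],[0,0,5],[0,0,9],[-1,4,10],[-2,8,10]],"turn":[[0,0,0],[0,0,0],[0,0,0],[0,0,0],[0,0,0]],"gripper":[0.4,0.4,0.4,0.4,1]}'
```

```text
clock: 26.3
position: [0.5419, -0.1093, 0.0647]
tool_rot: [-3.141, -0.0, 1.761]
force: [0.4, 0.5, 0.1]
grip_width: 0.0514
finger_force: 0.0
clock: 26.8
position: [0.5226, -0.0292, 0.1665]
tool_rot: [3.139, 0.001, 1.759]
force: [2.2, 0.9, -0.4]
grip_width: 0.038
finger_force: 0.0
```

```bash
python3 -m crank '{"travel":[[-0.5,3.5,0],[-1.1,7.3,0],[-1.1,7.3,0],[-1.1,7.3,-2],[-1.1,7.3,-4]],"turn":[[0,0,0],[0,0,0],[0,0,0],[0,0,0],[0,0,0]],"gripper":[1,1,1,1,1]}'
python3 - <<'E'
from workcell import bot
import cv2,pickle
from h import *
s=bot.observe();print(s["position"])
f=bot.grab_frame("side");pickle.dump(f,open("f5.pkl","wb"))
g=bot.grab_frame("top")
cv2.imwrite("pics/c5.png",np.hstack([crop(f,240,150,100,100,4),crop(g,290,160,100,100,4)]))
E
```

```text
clock: 27.3
position: [0.5113, 0.0436, 0.1246]
tool_rot: [3.141, 0.0, 1.762]
force: [0.2, 0.5, -0.4]
grip_width: -0.0
finger_force: 0.0
[0.51134836 0.04355009 0.12462541]
```

View pics/c5.png

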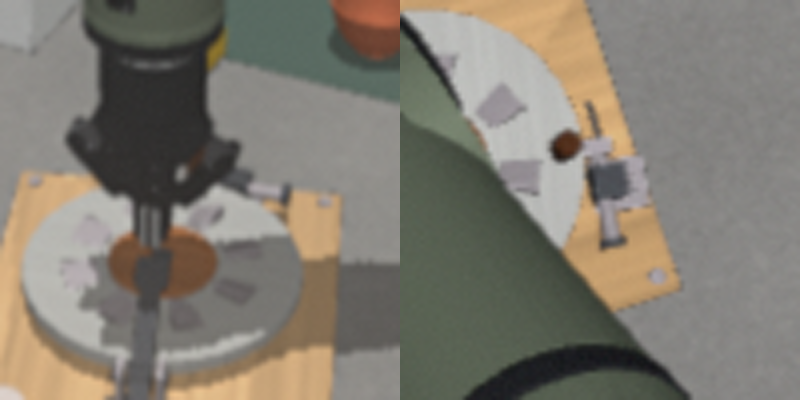

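The top half shows the lug (597,147) sitting against the stop's screw by the block (608,180), with the knob at (566,145). On the left, the fingers are over the nose pad. Pressing the nose down.

```bash
python3 -m crank '{"travel":[[0,0,-0.8],[0,0,-1.6],[0,0,-2.2],[0,0,-2.8],[0,0,-3.4]],"turn":[[0,0,0],[0,0,0],[0,0,0],[0,0,0],[0,0,0]],"gripper":[1,1,1,1,1]}'
python3 -m crank '{"travel":[[0,0,-0.4],[0,0,-0.8],[0,0,-1.2],[0,0,-1.6],[0,0,-1.8]],"turn":[[0,0,0],[0,0,0],[0,0,0],[0,0,0],[0,0,0]],"gripper":[1,1,1,1,1]}'
```

```text
clock: 27.9
position: [0.5112, 0.0435, 0.0905]
tool_rot: [3.141, 0.0, 1.761]
force: [0.2, -1.3, 1.6]
grip_width: -0.0003
finger_force: 0.9
clock: 28.4
position: [0.511, 0.0437, 0.0724]
tool_rot: [-3.141, -0.0, 1.761]
force: [0.3, -0.2, 0.9]
grip_width: -0.0001
finger_force: 0.8
```

```bash
cat > z.py <<'E'
import sys
from workcell import bot
s=bot.observe();print(s["position"][2].round(4),s["force"].round(1));sys.exit(int(s["force"][2]>6))
E
python3 -m crank '{"travel":[[0,0,-0.03],[0,0,-0.06],[0,0,-0.09],[0,0,-0.1],[0,0,-0.1]],"turn":[[0,0,0],[0,0,0],[0,0,0],[0,0,0],[0,0,0]],"gripper":[1,1,1,1,1]}' >/dev/null; python3 z.py &&
python3 -m crank '{"travel":[[0,0,-0.02],[0,0,-0.04],[0,0,-0.06],[0,0,-0.06],[0,0,-0.06]],"turn":[[0,0,0],[0,0,0],[0,0,0],[0,0,0],[0,0,0]],"gripper":[1,1,1,1,1]}' >/dev/null; python3 z.py &&
python3 -m crank '{"travel":[[0,0,-0.02],[0,0,-0.04],[0,0,-0.06],[0,0,-0.06],[0,0,-0.06]],"turn":[[0,0,0],[0,0,0],[0,0,0],[0,0,0],[0,0,0]],"gripper":[1,1,1,1,1]}' >/dev/null; python3 z.py &&
python3 -m crank '{"travel":[[0,0,-0.02],[0,0,-0.04],[0,0,-0.06],[0,0,-0.06],[0,0,-0.06]],"turn":[[0,0,0],[0,0,0],[0,0,0],[0,0,0],[0,0,0]],"gripper":[1,1,1,1,1]}' >/dev/null; python3 z.py &&
python3 -m crank '{"travel":[[0,0,-0.02],[0,0,-0.04],[0,0,-0.06],[0,0,-0.06],[0,0,-0.06]],"turn":[[0,0,0],[0,0,0],[0,0,0],[0,0,0],[0,0,0]],"gripper":[1,1,1,1,1]}' >/dev/null; python3 z.py
```

```text
0.0718 [-0.7  1.3  2.1]
0.0712 [-0.4  0.8  1. ]
0.0706 [-0.6 -0.2  1.3]
0.07 [-1.1 -0.7  4.9]
0.0698 [-3.1 -0.9 13. ]
```

The nose is bottomed at 70 mm, as specified. I'll lift off, back away and look.

```bash
python3 -m crank '{"travel":[[0,0,1],[0,0,4],[0,0,8],[0,0,12],[0,-3,15]],"turn":[[0,0,0],[0,0,0],[0,0,0],[0,0,0],[0,0,0]],"gripper":[1,1,1,1,1]}'
python3 -m crank '{"travel":[[-1,-4.5,0],[-2,-9,0],[-3,-13.5,0],[-4,-18,0],[-5,-22.5,0]],"turn":[[0,0,0],[0,0,0],[0,0,0],[0,0,0],[0,0,0]],"gripper":[1,1,1,1,1]}'
python3 -m crank '{"travel":[[-0.5,-4.5,0],[-1,-9,0],[-1.5,-13,0],[-1.5,-13,0],[-1.5,-13,0]],"turn":[[0,0,0],[0,0,0],[0,0,0],[0,0,0],[0,0,0]],"gripper":[1,1,1,1,1]}' >/dev/null
python3 - <<'E'
from workcell import bot
import cv2
from h import *
s=bot.observe();print(s["position"],s["clock"])
f=bot.grab_frame("side");g=bot.grab_frame("top")
cv2.imwrite("pics/c6.png",np.hstack([crop(f,215,170,130,120,3),crop(g,205,140,160,145,3)[:360]]))
cv2.imwrite("pics/c6.png",np.hstack([crop(f,220,180,115,110,3),crop(g,215,150,145,110,3)]))
E
```

```text
clock: 31.4
position: [0.5114, 0.0169, 0.2224]
tool_rot: [3.139, -0.002, 1.767]
force: [1.0, -1.4, -0.7]
grip_width: 0.0003
finger_force: 0.0
clock: 31.9
position: [0.4604, -0.213, 0.22]
tool_rot: [3.141, 0.0, 1.762]
force: [0.5, 0.3, -1.1]
grip_width: 0.0001
finger_force: 0.0
[ 0.4457447  -0.34171649  0.21943787] 32.4
```

View pics/c6.png

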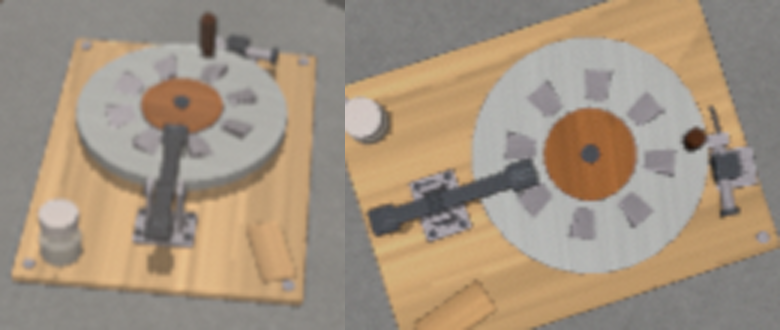

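The pawl is level, with its nose between two teeth at (520,175) in the right half. The knob (695,139) hasn't moved since the push, the lug is on the stop, and the pot and rib are where they were.

```bash
python3 -c "
from workcell import bot;print(bot.job_done())"
```

```text
the job is handed in; nothing more can be done
None
```

The wheel is back at its start and the job is handed in: pawl lifted, lug leaned on the stop screw at about 12 N for over a second and left touching, nose fully down between the teeth, finished at about 32 s; while lifting the pawl I pressed its tail to 98 N against its end stop, under the 120 N limit but far more than needed.

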